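# Stand a plate in the laser marker and hold its dead-man paddle half-way

## Robot

A 6-joint arm with a two-finger parallel gripper is mounted at the origin on the work surface. World frame = base frame: x ahead of the robot, y to its left, z up, the work surface at z = 0. Lengths are in m, angles in rad, forces in N, time in s.
With the tool pointing down it reaches from about 0.275 to 0.825 m from the base axis. Payload 4.9 kg.
Tool frame: the origin (TCP) lies midway between the tips of the shut fingers; the grasp point (between the pads) lies 19 mm behind it (bot.grip_depth is the distance from the TCP to the grasp point, in m); z points along the fingers, y is the line along which they close (so a half turn about z gives the same grasp; the last joint's range is limited). The gripper opens to 85 mm and grips with 20 to 120 N. Pads are 22 mm wide; open, the fingers measure 114 mm over their backs; the gripper's body (76 mm by 85 mm) begins 54 mm behind the grasp point. The pads swing forward as they close: fully open they stand 13 mm farther back than shut.
Start: joints at [1.212, 0.326, -0.193, 1.052, 0, 1.437], TCP at [0.123, 0.536, 0.21] pointing down, gripper open.
Joint ranges: [-2.65, 2.65], [-0.97, 1.79], [-1.3, 1.35], [-1.93, 2.1], [-1.47, 1.37], [-3.14, 3.14]. Speed limits (rad/s): [2.57, 2.57, 3.14, 3.14, 3.14, 3.14].

## Interface

Orientations are given as a unit quaternion [w, x, y, z].
In Python, from cell import bot gives the robot as it stands. Calls block until the motion is done:
- bot.move_pose(position, orientation): joint-space move of the TCP to a pose.
- bot.move_linear(position, speed=0.15, rotation=None, until_force=None): straight line of the TCP; rotation=None keeps the orientation; speed is the mean speed in m/s. With until_force (N) it stops when the force on the tool has changed by that much, and returns True; else False.
- bot.goto_joints(angles): joint-space move.
- bot.set_gripper(opening, grasp_force=None): opening from 0.0 (shut) to 1.0 (fully open); grasp_force is the grip in N (None keeps the last); returns when the fingers have stopped.
- bot.wait(seconds).
- bot.solve_ik(position, orientation): joint angles nearest the present ones, or None.
- bot.camera(name): name is "scene" or "side" or "wrist"; returns the picture (420x560x3 uint8, red, green, blue); there is no depth.
- bot.calibration(name): a dict with "mtx" (3x3 intrinsics, pixels), "extrinsics" (4x4, takes a point from world to camera coordinates); the wrist camera has in their place "hand_eye" (4x4, takes a point from camera to tool coordinates, whose origin is the TCP and whose axes are the flange's). Camera axes: x right, y down, z forward; pixel columns grow to the right and rows downward; lengths in m; the calibration is good to about 2 mm. A picture is of the moment at which its call begins: read the wrist's pose just before it. calibration takes no time and is no camera call.
A pose or a line that the arm cannot do raises bot.PlanningError and nothing moves.
- bot.close_job(): hands the job in; it is judged then, once.
Trained networks look in the newest picture that a camera, given by its name, has taken for a name from the list of things; names that differ only in an ending like _2 or _b are one class to them, and where a whole thing is asked for, a point or a joint stands for the part that bears it (a point fixed in the world has none). Each returns a list of dicts, best first, with "confidence" (0 to 1); they miss things now and then, are a little off and sometimes report something else, mostly with a low value. They report only what shows in the picture. A call takes as long as a camera call. They do not tell look-alikes from the thing itself.
- bot.search_frame(camera, thing): "bbox" ([left, top, width, height] in pixels, round what is visible of it).
Readings, each from a call of its own:
- bot.read_clock(): time.
- bot.read_joint_positions(): joint angles.
- bot.read_joint_vel(): joint speeds.
- bot.read_joint_efforts(): joint torques, N m.
- bot.read_position(): TCP position.
- bot.read_tool_rot(): TCP orientation.
- bot.read_ft_force(): force on the tool from outside, world axes, zero at the start.
- bot.read_moment(): the same for the moment, N m.
- bot.read_gripper_width(): opening from 0.0 (shut) to 1.0 (fully open).
- bot.read_finger_force(): force on a finger pad.
Only numpy, scipy, OpenCV 4.12 (cv2) and the standard library are available. Lean on these libraries where they do the work, as an engineer would, in place of code of your own. Each camera call takes 0.05 s, during which the arm holds its last target. There are 200 camera calls.

## Task

Take the thick aluminium plate off the black soldering block, stand it upright on one of its short ends inside the outline on the laser marker's stage with a broad face square to the lens, and let go of it. Then press the dead-man paddle down with the fingers to half of its travel and keep it there: the program finishes while still holding it, since the marker runs only as long as the paddle is held half-way, and trips if it is ever pushed right down. Leave the other things on the bench where they are.

Things in the scene. Friction and masses are not known exactly. Their poses are not given: they have to be found in the camera images.
- plate: Loose bare aluminium plate, 80 (own x) x 50 (own y) x 16 mm (own z), about 170 g, origin at its centre. At the start it lies flat (z up) along the top of the soldering block, centre 38 mm above the bench, its long sides overhanging the block by about 9 mm. The two short ends are 50 x 16 mm; both ends and both faces are alike.
- block: Fixed matt black soldering block, 70 (x) x 32 (y) x 30 mm high, origin at the centre of its underside on the bench.
- marker: Fixed laser marker, origin on the bench under the outline's centre. Aluminium stage 120 (x) x 100 (y) x 12 mm. White head, 100 wide, 140 long, top 120 mm above the bench, on the stage's +y side; its black lens, 64 mm across, looks along -y from 110 mm beyond the outline's centre, 68 mm above the bench. The -y side and the space above the stage are open.
- stage_mark (a point): Centre of the outline, on the stage's top surface, 12 mm above the bench; axes as the marker's. The outline is a thin flush black line enclosing 70 (x) x 36 mm (y). The standing plate's own z axis is to lie along this y, its own x axis vertical.
- control_box: Fixed grey box, 150 (x) x 90 (y) x 35 mm high, origin at its underside's centre. It carries the paddle, a steel plate 115 x 42 x 8 mm hinged at x +55, 55 mm above the bench (axis along y), sloping up to its free end at -x. Two 7 mm square posts stand at x -68, y +-36; their tops, 89 mm above the bench, are level with the top of the paddle's free end when half-way down.
- paddle (a joint): Angle of the paddle pressed down: 0 released (26 degrees above level), 0.40 rad pushed right down, half-way 0.20. A spring returns it: at the rubber pad, pressing straight down, it takes about 2 N to start it, 7 N half-way, 12 N right down.
- paddle_pad (a point): Centre of the top of the ribbed black rubber pad (45 x 38 mm) on the paddle, 90 mm from the hinge axis; moves with it: 100 mm above the bench when released, about 84 mm half-way, 67 mm right down.
- collar: Bystander: loose brass ring, 44 mm across, 14 mm high, origin at its underside's centre.
- oilstone: Bystander: grey oilstone 100 x 40 x 20 mm.
- screwdriver: Bystander: screwdriver, 170 mm long, lying.
- bowl: Bystander: white ceramic bowl, 100 mm across, 35 mm high.
- tumbler: Bystander: clear plastic tumbler, 56 mm across, 70 mm high.
- jar: Bystander: glass jar with steel lid, 66 mm across, 80 mm high.
- bottle: Bystander: clear bottle with cap, 66 mm across, 190 mm high.
There are look-alikes about, which are no part of the job. Leave any brown look-alike of the plate alone.

How it is judged:
On the way:
1. the plate stands on a short end inside the outline, facing the lens, let go, with the paddle not yet pressed (x of plate in the frame of stage_mark between -0.013 and 0.013 m and y of plate in the frame of stage_mark between -0.013 and 0.013 m and z of plate in the frame of stage_mark between 0.036 and 0.044 m and (angle between plate's own x axis and vertical below 0.1 rad or angle between plate's own x axis and vertical above 3.04 rad) and angle between the z axis of plate and the y axis of stage_mark, either way round below 0.25 rad and linear speed of plate below 0.02 m/s and contact force between plate and the fingers below 0.05 N and contact force between plate and the arm below 0.05 N and value of joint paddle below 0.08 rad), for 0.2 s.
At the end, for the whole second after the job is handed in: Plate on a short end on the stage, centre within 13 mm of the outline's along each axis, within 0.1 rad of upright and 0.25 rad of square to the lens, at rest, untouched; fingers hold the paddle at 0.15 to 0.25 rad (half-way 0.20) with over 3 N (x of plate in the frame of stage_mark between -0.013 and 0.013 m and y of plate in the frame of stage_mark between -0.013 and 0.013 m and z of plate in the frame of stage_mark between 0.036 and 0.044 m and (angle between plate's own x axis and vertical below 0.1 rad or angle between plate's own x axis and vertical above 3.04 rad) and angle between the z axis of plate and the y axis of stage_mark, either way round below 0.25 rad and linear speed of plate below 0.02 m/s and contact force between plate and the fingers below 0.05 N and contact force between plate and the arm below 0.05 N and value of joint paddle between 0.15 and 0.25 rad and contact force between control_box and the fingers above 3 N); the arm keeps its last pose, push and grip.
It fails at once if the paddle is pushed right down (past 0.36 rad) (value of joint paddle above 0.36 rad).
It fails at once if a bystander is moved by more than 40 mm (distance of any of collar, oilstone, screwdriver, bowl, tumbler, jar, bottle from where it was at the start of the episode above 0.04 m).
It also fails if it takes over 61 s, if anything falls off the work surface, if the arm or the gripper's body presses on something with over 40 N, if the wrist force passes 120 N, or if a joint passes its speed limit or range.

## Working session

There is one attempt and no reset: what is moved stays moved. The work goes in short steps, each a Python script; the robot and the scene stay as the last script left them, time stands still between calls to the robot, and variables do not carry over. Pictures are saved under pics/ and viewed, at most 10 in all, crops included, and the job is handed in when it is done.

```bash
ls; mkdir -p pics
python3 - <<'E'
from cell import bot
import cv2,numpy as np
ims=[]
for c in("scene","side"):
    im=bot.camera(c); cv2.imwrite(f"pics/{c}0.png",im[:,:,::-1])
    for t in("plate","block","marker","control_box","paddle_pad"):
        print(c,t,[(d["bbox"],round(d["confidence"],2)) for d in bot.search_frame(c,t)][:3])
    k=bot.calibration(c);print(np.round(k["mtx"],1).tolist(),np.round(k["extrinsics"],4).tolist())
print(bot.calibration("wrist"),bot.read_clock(),bot.read_tool_rot())
E
```

```text
pics
scene plate [([217.3, 196.7, 35.9, 19.2], 0.96), ([236.8, 180.3, 28.9, 12.5], 0.87), ([160.2, 236.2, 38.9, 25.5], 0.81)]
scene block [([222.9, 212.9, 30.0, 10.6], 0.68)]
scene marker [([408.7, 216.8, 151.0, 72.0], 0.76), ([271.8, 215.2, 16.1, 14.6], 0.51)]
scene control_box [([311.3, 177.8, 46.5, 64.9], 0.71), ([409.8, 218.6, 148.9, 68.4], 0.7)]
scene paddle_pad [([324.2, 179.1, 22.0, 38.1], 0.71)]
[[389.6, 0.0, 272.4], [0.0, 389.6, 205.8], [0.0, 0.0, 1.0]] [[-0.1766, 0.9843, -0.0, 0.2988], [0.6194, 0.1111, -0.7772, -0.2583], [-0.7649, -0.1373, -0.6293, 1.4481], [0.0, 0.0, 0.0, 1.0]]
side plate [([353.3, 276.3, 21.6, 30.7], 0.75), ([270.1, 246.5, 28.1, 28.2], 0.73), ([214.4, 263.3, 31.8, 29.4], 0.61)]
side block [([276.3, 279.8, 15.7, 1.1], 0.6), ([322.2, 186.6, 12.9, 21.2], 0.48)]
side marker [([234.3, 101.5, 46.3, 72.8], 0.91)]
side control_box [([219.5, 184.1, 58.8, 44.4], 0.79)]
side paddle_pad [([230.6, 181.6, 37.8, 12.9], 0.87)]
[[459.7, 0.0, 279.3], [0.0, 459.7, 211.5], [0.0, 0.0, 1.0]] [[0.9652, -0.2613, -0.0057, -0.5812], [-0.1576, -0.5647, -0.8101, 0.0533], [0.2085, 0.7829, -0.5862, 1.2437], [0.0, 0.0, 0.0, 1.0]]
{'mtx': array([[369.4409716 ,   0.        , 273.80764225],
       [  0.        , 369.4409716 , 200.25109035],
       [  0.        ,   0.        ,   1.        ]]), 'hand_eye': array([[ 1.99735296e-04, -9.60964512e-01, -2.76671586e-01,
         7.00538901e-02],
       [ 9.99999823e-01,  3.66493033e-05,  5.94627669e-04,
        -4.43796531e-04],
       [-5.61276267e-04, -2.76671656e-01,  9.60964349e-01,
        -1.63510338e-01],
       [ 0.00000000e+00,  0.00000000e+00,  0.00000000e+00,
         1.00000000e+00]])} 0.6 [7.24776927e-06 1.12159734e-01 9.93690190e-01 1.09847775e-05]
```

View pics/scene0.png

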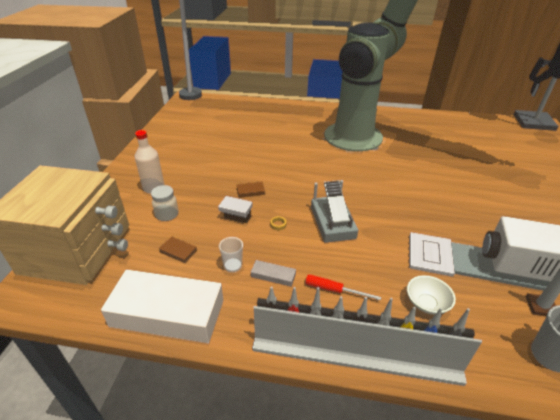

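View pics/side0.png

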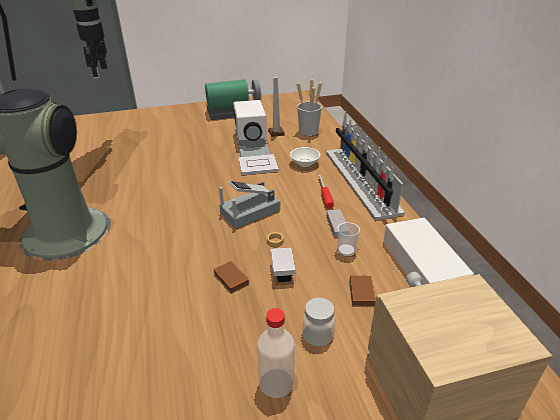

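The scene view shows the aluminium plate on the block at (235,206), with brown look-alikes at (251,188) and (178,249). The stage outline is at (431,252) with the marker's lens facing left, and the control box is at (334,215). The side view agrees: plate (284,260), outline (258,163), box (250,203).

```bash
cat > h.py <<'E'
from cell import bot
import cv2,numpy as np
from scipy.spatial.transform import Rotation as R
def rot(q): return R.from_quat([q[1],q[2],q[3],q[0]])
def quat(r): q=r.as_quat(); return [q[3],q[0],q[1],q[2]]
def axes(z,y):  # tool orientation from approach z and closing y
    z=np.array(z,float);y=np.array(y,float);z/=np.linalg.norm(z);y-=z*(y@z);y/=np.linalg.norm(y)
    return quat(R.from_matrix(np.stack([np.cross(y,z),y,z],1)))
def cam(name,pose=None):
    k=bot.calibration(name)
    if name=="wrist":
        p,q=pose; T=np.eye(4);T[:3,:3]=rot(q).as_matrix();T[:3,3]=p
        W=T@k["hand_eye"]
    else: W=np.linalg.inv(k["extrinsics"])
    return k["mtx"],W
def px(name,u,v,z,pose=None):
    K,W=cam(name,pose); d=W[:3,:3]@np.linalg.inv(K)@[u,v,1]; o=W[:3,3]
    return o+d*(z-o[2])/d[2]
def proj(name,P,pose=None):
    K,W=cam(name,pose); c=(np.atleast_2d(P)-W[:3,3])@W[:3,:3]; c=c@K.T
    return c[:,:2]/c[:,2:]
def pose(): return np.array(bot.read_position()),np.array(bot.read_tool_rot())
def shot(fn):
    p=pose(); im=bot.camera("wrist"); cv2.imwrite(f"pics/{fn}.png",im[:,:,::-1]); np.savez(f"pics/{fn}.npz",p=p[0],q=p[1]); return im,p
def load(fn): d=np.load(f"pics/{fn}.npz"); return d["p"],d["q"]
E
python3 - <<'E'
from h import *
for n,a,b in(("scene",(235.5,205),(431,252)),("side",(284,258),(258.5,163))):
    print(n,px(n,*a,.046),px(n,*b,.012))
for n,a in(("scene",(334,217)),("side",(250,205))): print(px(n,*a,.05))
for p in [(.42,-.1,.3),(.45,.1,.35),(.5,.35,.3)]:
    for s in(1,-1): print(p,bot.solve_ik(p,axes([0,0,-1],[0,s,0])))
E
```

```text
scene [ 0.5269579  -0.31083808  0.046     ] [0.58132612 0.20115803 0.012     ]
side [ 0.52907792 -0.31311353  0.046     ] [0.58449651 0.19658696 0.012     ]
[ 0.53480734 -0.04476631  0.05      ]
[ 0.49682424 -0.08470068  0.05      ]
(0.42, -0.1, 0.3) [-0.40505256  0.05422448 -0.3012484   1.21532345  0.         -0.40505256]
(0.42, -0.1, 0.3) [-0.40505256  0.05422448 -0.3012484   1.21532345  0.          2.73654009]
(0.45, 0.1, 0.35) [ 0.05832189  0.10012426 -0.12618354  1.34448853  0.          0.05832189]
(0.45, 0.1, 0.35) [ 0.05832189  0.10012426 -0.12618354  1.34448853  0.         -3.08327076]
(0.5, 0.35, 0.3) [0.48984082 0.40581064 0.15265631 1.317642   0.         0.48984082]
(0.5, 0.35, 0.3) [ 0.48984082  0.40581064  0.15265631  1.317642    0.         -2.65175183]
```

Run:
```python
from h import *
q=axes([0,0,-1],[0,1,0])
ims=[]
for n,p in(("w_mark",(.55,.20,.27)),("w_box",(.48,-.065,.3)),("w_plate",(.48,-.31,.22))):
    bot.move_pose(p,q); im,ps=shot(n); ims.append(im)
    print(n,ps[0],bot.read_clock(),[(t,d["bbox"],round(d["confidence"],2)) for t in("plate","paddle_pad","marker","control_box","block") for d in bot.search_frame("wrist",t)[:2]])
c=np.hstack([cv2.resize(i,(400,300)) for i in ims[:2]])
cv2.imwrite("pics/c1.png",c[:,:,::-1])
```

```text
w_mark [0.54953673 0.20080832 0.26993   ] 2.625 [('plate', [212.2, 272.4, 79.3, 69.7], 0.71), ('paddle_pad', [1.1, 76.2, 65.9, 96.6], 0.61), ('marker', [228.2, 129.0, 330.4, 155.3], 0.77), ('control_box', [0.0, 22.0, 119.6, 171.1], 0.81)]
w_box [ 0.48036702 -0.06439912  0.29997638] 3.9917 [('plate', [0.5, 272.9, 47.6, 51.9], 0.97), ('plate', [32.7, 52.1, 80.0, 65.7], 0.9), ('paddle_pad', [256.5, 135.9, 67.9, 89.7], 0.63), ('marker', [427.9, 181.1, 132.1, 93.7], 0.72), ('control_box', [229.0, 101.9, 116.1, 136.7], 0.93), ('block', [100.5, 178.7, 14.7, 29.5], 0.59)]
w_plate [ 0.48030539 -0.30908607  0.22044198] 5.3 [('plate', [234.4, 43.1, 94.5, 80.8], 0.98), ('plate', [222.8, 182.4, 91.7, 63.3], 0.79), ('paddle_pad', [541.8, 193.2, 18.2, 60.0], 0.6), ('control_box', [464.4, 103.0, 95.6, 169.7], 0.63), ('block', [3.0, 90.4, 19.2, 58.0], 0.3)]
```

View pics/w_plate.png

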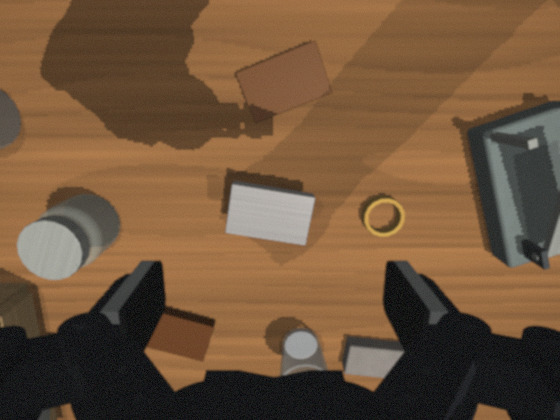

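View pics/w_mark.png

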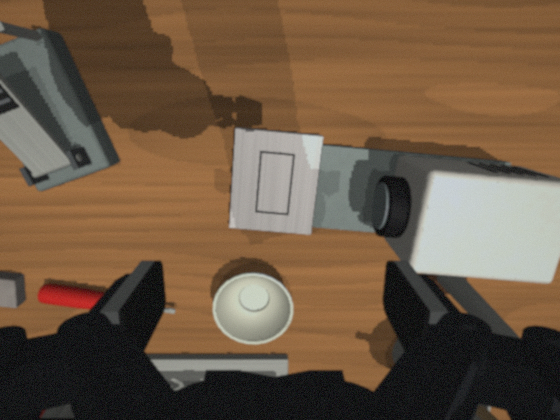

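View pics/w_box.png

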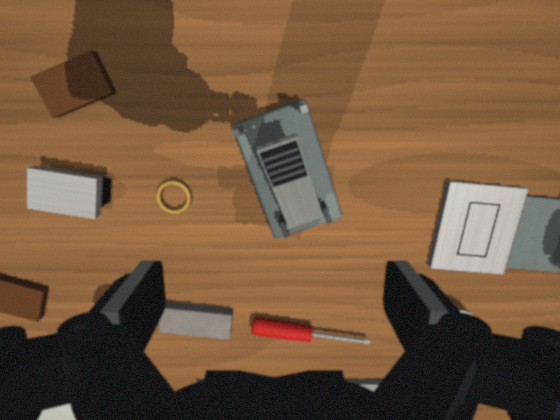

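The wrist views show:
- **Plate:** top-face corners at about (231,183), (315,195), (306,245) and (226,232).
- **Outline:** corners at about (259,152), (294,153), (291,215) and (256,212), with the lens to its right.
- **Pad:** corners at about (257,152), (296,139), (308,182) and (268,188). The paddle's free end is at the top of the picture.

```bash
cat > m.py <<'E'
from h import *
def W(n,c,z): return np.array([px("wrist",u,v,z,load(n)) for u,v in c])
# plate: bright low-saturation blob
def plate(n,seed,z=.046,th=150):
    im=cv2.imread(f"pics/{n}.png"); h=cv2.cvtColor(im,cv2.COLOR_BGR2HSV)
    m=((h[:,:,1]<60)&(h[:,:,2]>th)).astype(np.uint8)
    nl,l,st,_=cv2.connectedComponentsWithStats(m); c,_=cv2.findContours((l==l[seed[1],seed[0]]).astype(np.uint8),0,1)
    c=max(c,key=cv2.contourArea)[:,0]
    w=W(n,c,z)[:,:2]*1000; return cv2.minAreaRect(w.astype(np.float32)),cv2.boundingRect(c)
E
python3 - <<'E'
from m import *
print(plate("w_plate",(270,213)))
o=W("w_mark",[(259,152),(294,153),(291,215),(256,212)],.012)
s=W("w_mark",[(236,129),(322,134),(312,234),(230,228)],.012)
for a in(o,s):
    print(a.mean(0),np.linalg.norm(np.diff(a,axis=0),axis=1),[np.degrees(np.arctan2(d[1],d[0])) for d in np.diff(a,axis=0)])
im=cv2.imread("pics/w_mark.png")[110:250,210:340]
b=cv2.imread("pics/w_box.png")[90:250,220:350]
p=cv2.imread("pics/w_plate.png")[165:265,210:340]
cv2.imwrite("pics/z.png",np.hstack([cv2.resize(im,(390,420)),cv2.resize(b,(390,480))[:420]]))
P=W("w_box",[(257,152),(296,139),(308,182),(268,188)],.1);print(P,P.mean(0))
P=W("w_box",[(240,127),(304,105)],.089);print("posts",P)
P=W("w_box",[(278,237),(340,215)],.035);print("hinge end box corners",P)
E
```

```text
(((522.705810546875, -313.6817626953125), (79.83732604980469, 49.316566467285156), 80.65389251708984), (226, 185, 89, 60))
[0.58052705 0.20203703 0.012     ] [0.04007762 0.07476861 0.04215139] [np.float64(88.43319917341945), np.float64(-1.8150284199716074), np.float64(-95.08126133453585)]
[0.57985257 0.20198921 0.012     ] [0.09708476 0.12089772 0.10001777] [np.float64(86.79138072617145), np.float64(-3.637973211132608), np.float64(-94.39470229845695)]
[[ 0.46543935 -0.0811667   0.1       ]
 [ 0.45267009 -0.04290598  0.1       ]
 [ 0.49578185 -0.03003518  0.1       ]
 [ 0.5020517  -0.07044134  0.1       ]] [ 0.47898575 -0.0561373   0.1       ]
posts [[ 0.44210601 -0.09832406  0.089     ]
 [ 0.42078936 -0.03496242  0.089     ]]
hinge end box corners [[ 0.58125163 -0.05921292  0.035     ]
 [ 0.55242565  0.01639366  0.035     ]]
```

View pics/z.png

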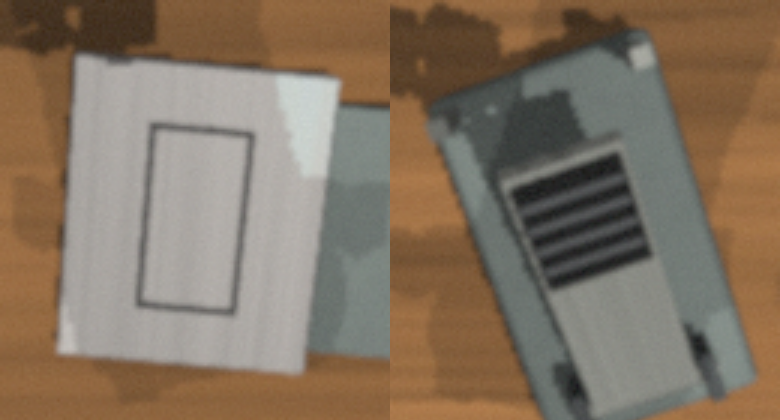

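```bash
cat > plan.py <<'E'
from m import *
o=W("w_mark",[(260.7,151.3),(294.3,154.3),(288.7,214.7),(255.7,211.3)],.012)
s=W("w_mark",[(236,129),(322,134),(312,234),(230,228)],.012)
M=(o.mean(0)+s.mean(0))/2; 
ys=[a[1]-a[0] for a in(o,s)]+[a[2]-a[3] for a in(o,s)]; xs=[a[3]-a[0] for a in(o,s)]+[a[2]-a[1] for a in(o,s)]
v=sum(xs)+np.array([sum(ys)[1],-sum(ys)[0],0]); MY=np.arctan2(v[1],v[0])
mx=np.array([np.cos(MY),np.sin(MY),0]);my=np.array([-mx[1],mx[0],0]);Z=np.array([0,0,1.])
PC=np.array([.5227,-.3137,.038]);pa=np.radians(80.65);pxd=np.array([np.cos(pa),np.sin(pa),0]);pyd=np.array([-pxd[1],pxd[0],0])
OFF=.012
def poses(phi,sg,deep=.003,R0=0):
    t=-pxd; a=-np.cos(phi)*Z+np.sin(phi)*t
    g=PC+OFF*pxd+a*(bot.grip_depth+deep)
    qg=axes(a,sg*pyd)
    # plate frames: columns x,y,z
    A=np.stack([pxd,pyd,Z],1)
    # final: pxd->up, -Z -> my  => z=-my ; y=z cross x
    zf=-my; B=np.stack([Z,np.cross(zf,Z),zf],1)
    Q=R.from_matrix(B@A.T)
    C=np.array([M[0],M[1],.052])
    return g,qg,C+Q.apply(g-PC),quat(Q*rot(qg)),a,Q.apply(a)
E
python3 - <<'E'
from plan import *
print(M,np.degrees(MY))
for ph in(30,40,50,60):
  for sg in(1,-1):
    g,qg,f,qf,a,af=poses(np.radians(ph),sg)
    r=[bot.solve_ik(p,q) for p,q in((g,qg),(g-.08*a,qg),(g+[0,0,.2],qg),(f,qf),(f+[0,0,.12],qf),(f-.1*af,qf))]
    print(ph,sg,g.round(3),f.round(3),[None if x is None else np.round(x,1).tolist() for x in r])
E
```

```text
[0.58011905 0.20191368 0.012     ] -4.424107451773175
30 1 [ 0.523 -0.313  0.019] [0.582 0.221 0.053] [[-0.4, 0.6, -0.4, 0.4, -0.5, -1.8], [-0.3, 0.5, -0.4, 0.6, -0.5, -1.8], [-0.4, 0.4, -0.2, 0.8, -0.5, -1.8], [-0.2, 0.8, -0.4, 0.7, 1.0, -1.9], [-0.2, 0.6, -0.3, 0.9, 1.0, -1.9], [-0.4, 0.8, -0.3, 1.0, 1.0, -2.1]]
30 -1 [ 0.523 -0.313  0.019] [0.582 0.221 0.053] [[-0.4, 0.6, -0.4, 0.4, -0.5, 1.3], [-0.3, 0.5, -0.4, 0.6, -0.5, 1.4], [-0.4, 0.4, -0.2, 0.8, -0.5, 1.3], [-0.2, 0.8, -0.4, 0.7, 1.0, 1.3], [-0.2, 0.6, -0.3, 0.9, 1.0, 1.3], [-0.4, 0.8, -0.3, 1.0, 1.0, 1.0]]
40 1 [ 0.522 -0.316  0.021] [0.581 0.218 0.05 ] [[-0.3, 0.6, -0.5, 0.3, -0.7, -1.8], [-0.2, 0.6, -0.4, 0.5, -0.7, -1.7], [-0.3, 0.4, -0.3, 0.8, -0.7, -1.8], [-0.2, 0.7, -0.4, 0.6, 0.9, -1.7], [-0.2, 0.5, -0.3, 0.9, 0.9, -1.7], [-0.3, 0.6, -0.3, 0.9, 0.8, -1.9]]
40 -1 [ 0.522 -0.316  0.021] [0.581 0.218 0.05 ] [[-0.3, 0.6, -0.5, 0.3, -0.7, 1.4], [-0.2, 0.6, -0.4, 0.5, -0.7, 1.5], [-0.3, 0.4, -0.3, 0.8, -0.7, 1.4], [-0.2, 0.7, -0.4, 0.6, 0.9, 1.4], [-0.2, 0.5, -0.3, 0.9, 0.9, 1.4], [-0.3, 0.6, -0.3, 0.9, 0.8, 1.2]]
50 1 [ 0
[... 329 characters left out ...]
.9, 1.4], [-0.2, 0.6, -0.4, 0.5, -0.9, 1.6], [-0.3, 0.4, -0.3, 0.7, -0.9, 1.4], [-0.1, 0.6, -0.4, 0.6, 0.7, 1.5], [-0.1, 0.5, -0.3, 0.8, 0.7, 1.5], [-0.2, 0.5, -0.3, 0.8, 0.7, 1.4]]
60 1 [ 0.522 -0.32   0.027] [0.581 0.213 0.045] [[-0.2, 0.8, -0.5, 0.2, -1.0, -1.7], [-0.1, 0.8, -0.4, 0.6, -1.0, -1.4], [-0.2, 0.5, -0.4, 0.7, -1.0, -1.7], [-0.0, 0.6, -0.4, 0.6, 0.5, -1.5], [-0.0, 0.4, -0.3, 0.8, 0.5, -1.5], [-0.1, 0.5, -0.3, 0.8, 0.5, -1.6]]
60 -1 [ 0.522 -0.32   0.027] [0.581 0.213 0.045] [[-0.2, 0.8, -0.5, 0.2, -1.0, 1.5], [-0.1, 0.8, -0.4, 0.6, -1.0, 1.7], [-0.2, 0.5, -0.4, 0.7, -1.0, 1.5], [-0.0, 0.6, -0.4, 0.6, 0.5, 1.6], [-0.0, 0.4, -0.3, 0.8, 0.5, 1.6], [-0.1, 0.5, -0.3, 0.8, 0.5, 1.5]]
```

Run:
```python
from plan import *
g,qg,f,qf,a,af=poses(np.radians(40),1)
bot.set_gripper(1.0,60)
bot.move_pose(g-.10*a,qg)
bot.move_linear(g,speed=.1)
bot.set_gripper(0.0,60)
print("grip",bot.read_gripper_width(),bot.read_finger_force(),bot.read_position()-g)
bot.move_linear(g+[0,0,.2],speed=.15)
print(bot.read_gripper_width(),bot.read_ft_force(),bot.read_clock())
bot.move_pose(f+[0,0,.10],qf)
print(bot.read_clock(),bot.read_gripper_width())
im,ps=shot("w_held"); si=bot.camera("side")
cv2.imwrite("pics/c2.png",np.hstack([im[:,:,::-1][:, 80:480],cv2.resize(si[80:290,160:360,::-1],(400,420))]))
```

```text
grip 0.5637608425078767 62.231383323669434 [0.00065536 0.00014378 0.00075782]
0.5653744281321229 [-0.55225506  0.2319809  -1.32493827] 9.725
11.5 0.5642401973026386
```

View pics/c2.png

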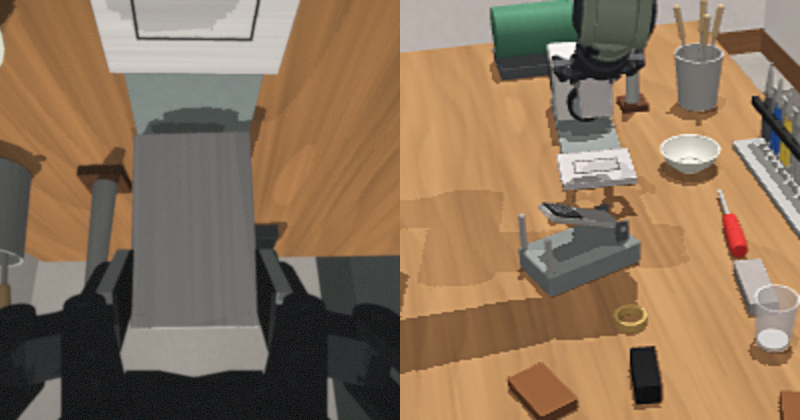

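The wrist view shows the plate upright and gripped squarely. Its near face has corners at about (212,135), (332,131), (336,324) and (213,327) in full-picture pixels, and the stage and outline are beyond it at the top. I'll check these against the predicted held pose.

Run:
```python
from plan import *
from scipy.optimize import least_squares
p,q=load("w_held")
g,qg,f,qf,a,af=poses(np.radians(40),1)
C=np.array([M[0],M[1],.152])+(p-f-[0,0,.1])
def cor(d):  # face on -y side: bottom-left.. 
    r=R.from_rotvec([d[3],d[4],d[5]])
    L=np.array([[sx*.025*mx+sz*.04*Z-.008*my for sx,sz in((-1,-1),(1,-1),(1,1),(-1,1))]][0])
    return C+d[:3]+r.apply(L)
print(proj("wrist",cor(np.zeros(6)),(p,q)).round(1))
obs=np.array([(212,135),(332,131),(336,324),(213,327)],float)
pr=proj("wrist",cor(np.zeros(6)),(p,q))
if pr[0,0]>pr[1,0]: obs=obs[[1,0,3,2]]
s=least_squares(lambda d:(proj("wrist",cor(d),(p,q))-obs).ravel(),np.zeros(6))
print((s.x*1000).round(1),abs(s.fun).max())
```

```text
[[328.1 152. ]
 [219.6 152. ]
 [206.6 336.8]
 [340.8 336.9]]
[   0.    -2.1   -5.2 -373.1   12.3   12.4] 1.1689588539306328
```

Run:
```python
from plan import *
im=bot.camera("scene")
p,q=load("w_held");g,qg,f,qf,a,af=poses(np.radians(40),1)
C=np.array([M[0],M[1],.152])+(p-f-[0,0,.1])
for d in([0]*6,[0,-.0021,-.0052,-.373,.012,.012]):
    P=C+np.array(d[:3])+R.from_rotvec(d[3:]).apply([sx*.025*mx+.04*Z+.008*my for sx in(-1,1)])
    print(proj("wrist",P,(p,q)))
    S=C+np.array(d[:3])+R.from_rotvec(d[3:]).apply([.025*mx+s*.04*Z+t*.008*my for s,t in((1,-1),(1,1),(-1,1),(-1,-1))])
    print(proj("scene",S))
cv2.imwrite("pics/sc2.png",cv2.resize(im[120:290,370:560,::-1],None,fx=4,fy=3.5*1.0,interpolation=cv2.INTER_CUBIC))
```

```text
[[334.37423531 339.54732209]
 [213.02639582 339.44149036]]
[[449.27394603 200.39931635]
 [457.15908857 201.56061532]
 [446.65705362 229.15149874]
 [439.25548128 227.95883411]]
[[330.34952235 314.70160685]
 [220.1090294  316.42345665]]
[[455.19995663 202.933615  ]
 [461.71758138 206.0926333 ]
 [438.30553126 229.75532191]
 [432.14192014 226.80161627]]
```

View pics/sc2.png

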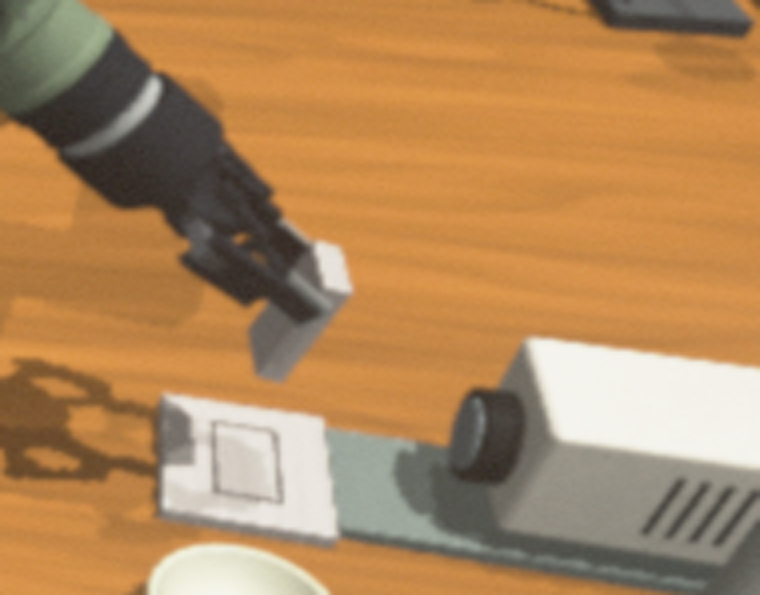

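Run:
```python
from plan import *
from scipy.optimize import least_squares
p,q=load("w_held");g,qg,f,qf,a,af=poses(np.radians(40),1)
C=np.array([M[0],M[1],.152])+(p-f-[0,0,.1])
def P(d,L): return C+d[:3]+R.from_rotvec(d[3]*mx).apply(np.array([x*mx+z*Z+y*my for x,y,z in L]))
LW=[(.025,-.008,-.04),(-.025,-.008,-.04),(-.025,-.008,.04),(.025,-.008,.04)]
ow=np.array([(332,131),(212,135),(213,327),(336,324)][0:4],float)[[1,0,3,2]] if 0 else None
pr=proj("wrist",P(np.zeros(4),LW),(p,q)); cand=np.array([(212,135),(332,131),(336,324),(213,327)],float)
ow=np.array([cand[np.argmin(abs(cand-x).sum(1))] for x in pr])
LS=[(.025,.008,.04),(.025,.008,-.04),(.025,-.008,-.04)]
os_=np.array([(457.5,203),(440,228.6),(433,225.5)])
for th in(0,-.1,-.2,-.3,-.37,-.45):
    F=lambda t:np.r_[(proj("wrist",P(np.r_[t,th],LW),(p,q))-ow).ravel()]
    s=least_squares(F,np.zeros(3)); d=np.r_[s.x,th]
    print(th,(s.x*1000).round(1),s.fun.round(1),(proj("scene",P(d,LS))-os_).round(1).tolist())
```

```text
0 [-0.4 -7.3 -4. ] [ 5.6  0.5 -2.5  4.6  7.  -0.5 -9.4 -3.6] [[-4.5, -0.5], [2.8, 1.4], [2.4, 3.3]]
-0.1 [-0.2 -4.8 -4.9] [ 5.  -1.  -2.1  3.1  3.9  0.7 -6.4 -2.5] [[-1.6, 0.7], [1.9, 1.7], [1.8, 3.1]]
-0.2 [-0.1 -3.1 -5.3] [ 4.2 -1.9 -1.3  2.2  1.3  1.4 -3.9 -1.7] [[0.9, 1.8], [0.8, 1.7], [0.9, 2.7]]
-0.3 [ 0.  -2.2 -5.4] [ 3.  -2.3 -0.2  1.8 -0.7  1.8 -1.9 -1.3] [[2.9, 2.8], [-0.7, 1.5], [-0.1, 1.9]]
-0.37 [ 0.  -2.1 -5.3] [ 1.9 -2.4  0.8  1.7 -1.8  1.9 -0.8 -1.2] [[4.0, 3.4], [-1.9, 1.1], [-1.1, 1.2]]
-0.45 [ 0.  -2.6 -4.9] [ 0.4 -2.2  2.2  1.9 -2.9  1.7  0.2 -1.4] [[4.9, 4.1], [-3.4, 0.5], [-2.3, 0.3]]
```

Run:
```python
from plan import *
p,q=load("w_held");g,qg,f,qf,a,af=poses(np.radians(40),1)
C=np.array([M[0],M[1],.152])+(p-f-[0,0,.1])
c=C-.0025*my+[0,0,-.0053]
Q=R.from_rotvec(.27*mx); q2=quat(Q*rot(q))
T=np.array([M[0],M[1],.052])+Q.apply(p-c)
bot.move_linear(T+[0,0,.03],speed=.08,rotation=q2)
r=bot.move_linear(T-[0,0,.008],speed=.02,until_force=8)
print(r,bot.read_position()-T,bot.read_ft_force(),bot.read_clock())
bot.set_gripper(.75); bot.wait(.3)
print(bot.read_gripper_width(),bot.read_ft_force())
a2=rot(q2).apply([0,0,1])
bot.move_linear(bot.read_position()-.12*a2,speed=.12)
bot.wait(.2)
im,ps=shot("w_pl"); sc=bot.camera("scene");print([(d["bbox"],d["confidence"]) for d in bot.search_frame("scene","plate")[:4]])
cv2.imwrite("pics/c3.png",np.hstack([cv2.resize(im,(400,300))[:,:,::-1],cv2.resize(sc[170:290,390:550,::-1],(400,300))]))
print(bot.read_clock())
C=np.array([M[0],M[1],.052])
V=np.array([C+x*.025*mx+y*.008*my+z*.04*Z for x in(-1,1) for y in(-1,1) for z in(-1,1)])
print(proj("wrist",V,ps).round(),proj("scene",V).round(1))
```

```text
True [ 0.00017177  0.00043691 -0.00013125] [ 0.15272378 -2.15066549  4.43421716] 13.95
0.7443821135102505 [0.11957377 0.77003819 0.20199179]
[([161.3, 236.3, 37.7, 28.8], 0.81), ([426.3, 222.7, 18.7, 37.0], 0.77), ([237.4, 180.7, 28.2, 15.4], 0.69)]
16.05
[[306. 117.]
 [308. 225.]
 [304. 125.]
 [306. 227.]
 [238. 117.]
 [237. 226.]
 [240. 125.]
 [239. 227.]] [[427.5 244.1]
 [435.8 220.4]
 [434.1 245.3]
 [442.8 221.5]
 [428.5 258.1]
 [437.2 234.2]
 [435.3 259.3]
 [444.5 235.4]]
```

View pics/c3.png

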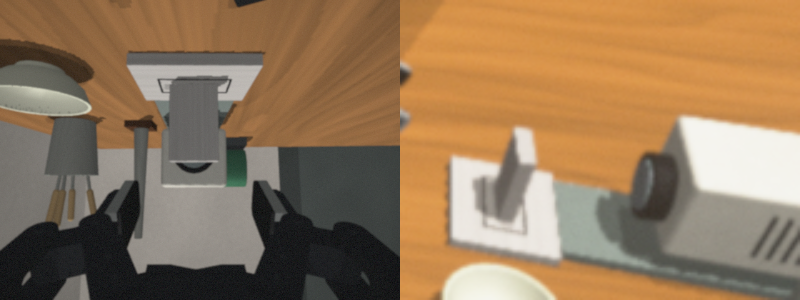

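The plate stands upright on the stage. The scene crop has it central in the outline, but the wrist view puts its base near row 109 at full size. I'll check that numerically.

Run:
```python
from plan import *
ps=load("w_pl");C=np.array([M[0],M[1],.012])
for y in(-.05,-.018,-.008,.008,.018,.05): print(y,proj("wrist",[C+x*mx+y*my for x in(-.035,.035)],ps).round(1).tolist())
g=cv2.cvtColor(cv2.imread("pics/w_pl.png"),cv2.COLOR_BGR2GRAY)
for u in(228,232,250,272,295): print(u,g[76:136,u].tolist())
im=cv2.imread("pics/w_pl.png")[60:240,180:360]; cv2.imwrite("pics/z3.png",cv2.resize(im,(600,600),interpolation=cv2.INTER_CUBIC))
```

```text
-0.05 [[327.6, 92.6], [216.0, 92.8]]
-0.018 [[321.1, 112.1], [222.9, 112.3]]
-0.008 [[319.4, 117.2], [224.8, 117.4]]
0.008 [[316.9, 124.8], [227.5, 125.0]]
0.018 [[315.5, 129.1], [229.0, 129.3]]
0.05 [[311.5, 141.1], [233.3, 141.3]]
228 [99, 99, 96, 96, 99, 93, 93, 89, 96, 95, 97, 93, 96, 99, 122, 150, 174, 183, 183, 185, 184, 183, 182, 183, 184, 184, 184, 182, 182, 183, 177, 179, 176, 159, 127, 117, 153, 178, 185, 184, 184, 187, 182, 179, 178, 180, 174, 172, 162, 147, 141, 129, 107, 111, 152, 178, 185, 184, 179, 185]
232 [96, 97, 98, 99, 96, 96, 94, 95, 98, 97, 95, 98, 93, 101, 121, 152, 175, 182, 182, 184, 181, 182, 180, 182, 182, 184, 184, 183, 181, 182, 177, 179, 176, 167, 131, 112, 148, 174, 184, 184, 183, 174, 160, 156, 153, 156, 158, 156, 159, 172, 181, 179, 156, 132, 150, 178, 185, 187, 183, 185]
250 [95, 96, 98, 95, 96, 93, 96, 99, 95, 96, 93, 97, 93, 102, 112, 147, 175, 181, 186, 183, 184, 183, 182, 184, 185, 184, 184, 184, 182, 181, 159, 123, 104, 90, 74, 59, 80, 97, 103, 106, 101, 100, 98, 99, 100, 100, 101, 95, 100, 99, 95, 98, 100, 99, 101, 98, 101, 102, 100, 101]
272 [98, 95, 94, 97, 101, 93, 95, 96, 98, 93, 94, 97, 100, 97, 107, 138, 168, 181, 182, 183, 184, 179, 180, 182, 185, 182, 182, 184, 185, 179, 156, 122, 101, 91, 74, 63, 80, 100, 103, 100, 99, 100, 102, 103, 97, 102, 102, 102, 101, 98, 99, 98, 104, 100, 100, 104, 100, 100, 102, 100]
295 [95, 98, 93, 95, 96, 96, 95, 94, 94, 94, 94, 95, 96, 101, 114, 142, 171, 177, 182, 186, 184, 181, 176, 183, 184, 186, 184, 184, 184, 159, 126, 104, 103, 102, 84, 68, 77, 96, 103, 100, 94, 96, 99, 103, 100, 103, 99, 101, 101, 98, 101, 101, 98, 99, 99, 101, 101, 100, 98, 95]
```

View pics/z3.png

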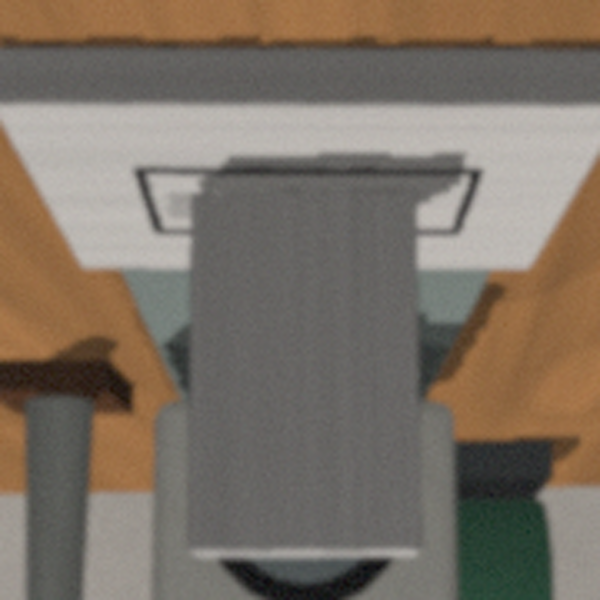

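The shadow had misled me. The plate's base is at v≈118 and u 238–304, and prediction was 117 and 238–306, so the plate is upright and centred in the outline. Next is the paddle.

Run:
```python
from m import *
c=[(260.7,153.3),(297.3,140),(307.3,174.3),(273.3,186.7)]
P=np.array([W("w_box",[k],z)[0] for k,z in zip(c,(.110,.110,.090,.090))])
ctr=P.mean(0); xd=(P[2]+P[3]-P[0]-P[1]);xd[2]=0; yd=P[1]-P[0]+P[2]-P[3];yd[2]=0
print(P.round(4),ctr,np.linalg.norm(xd)/2,np.linalg.norm(yd)/2,np.degrees(np.arctan2(xd[1],xd[0])),np.degrees(np.arctan2(-yd[0],yd[1])))
y=np.radians(18.5); bx=np.array([np.cos(y),np.sin(y),0]);by=np.array([-bx[1],bx[0],0])
t=ctr-.003*bx
p=bot.read_position(); bot.move_linear(p+[0,0,.15],speed=.2)
bot.set_gripper(0.0,40)
q=axes([0,0,-1],by)
t[2]=.16; bot.move_pose(t,q)
bot.wait(.3); f0=bot.read_ft_force()
t[2]=.09; r=bot.move_linear(t,speed=.02,until_force=2.0)
print(r,bot.read_position(),bot.read_ft_force()-f0,bot.read_clock())
np.savez("f0.npz",f0=f0)
```

```text
[[ 0.4648 -0.0769  0.11  ]
 [ 0.452  -0.0419  0.11  ]
 [ 0.4896 -0.0297  0.09  ]
 [ 0.5028 -0.0648  0.09  ]] [ 0.47730373 -0.05331774  0.1       ] 0.03975313235469841 0.037377530714493595 17.875736013353322 20.343103118947255
False [ 0.474492   -0.05427159  0.09004011] [-0.04094418 -0.8026677   0.48425334] 23.05
```

Run:
```python
from h import *
f0=np.load("f0.npz")["f0"]
print(f0,bot.read_gripper_width(),[ (bot.wait(.1),bot.read_ft_force()-f0)[1].round(2).tolist() for _ in range(3)],bot.read_moment())
p=pose();bot.camera("wrist")
print([ (d["bbox"],d["confidence"]) for d in bot.search_frame("wrist","paddle_pad")[:2]])
bot.camera("side");print([ (d["bbox"],d["confidence"]) for d in bot.search_frame("side","paddle_pad")[:2]])
P=np.array([.4773,-.0533,.1]);print(proj("side",P),proj("side",p[0]),proj("wrist",P,p))
```

```text
[ 0.2182851  -0.06915563  0.08134578] 0.0009407233080819233 [[0.05, -0.4, 0.14], [-0.24, 0.34, 0.13], [-0.15, -0.72, 0.74]] [ 0.04347806  0.05994856 -0.03255383]
[([220.1, 208.2, 103.1, 140.5], 0.58)]
[([320.4, 176.4, 16.5, 32.9], 0.69), ([229.7, 181.6, 40.0, 13.9], 0.64)]
[[239.68221844 184.55138749]] [[238.92557331 188.00514076]] [[274.63420878 261.76003055]]
```

Run:
```python
from h import *
y=np.radians(18.5); bx=np.array([np.cos(y),np.sin(y),0]);by=np.array([-bx[1],bx[0],0])
pc=np.array([.4773,-.0533,0]); H=pc+.0782*bx+[0,0,.055]
def end(th,s): a=.4538-th; return H-bx*(.115*np.cos(a)+.006*np.sin(a))+[0,0,.115*np.sin(a)+.006*np.cos(a)]+s*.021*by
for c in("side","scene"):
    a=cv2.cvtColor(cv2.imread(f"pics/{c}0.png"),6).astype(int); b=cv2.cvtColor(bot.camera(c)[:,:,::-1],6).astype(int)
    for th in(0,.2): print(c,th,proj(c,[end(th,s) for s in(-1,1)]).round(1).tolist(),"pad",proj(c,pc+[0,0,.1]).round(1))
    r,u=((172,200),(222,262)) if c=="side" else ((176,206),(316,350))
    for k,i in(("before",a),("now",b)):
        print(k); print("\n".join(f"{v}: "+" ".join(f"{x:3d}" for x in i[v,u[0]:u[1]:2]) for v in range(r[0],r[1],2)))
F=np.mean([bot.read_ft_force() for _ in range(10)],0);print(F)
```

```text
side 0 [[234.2, 187.8], [226.6, 180.8]] pad [[239.7 184.6]]
side 0.2 [[232.5, 195.3], [224.9, 188.2]] pad [[239.7 184.6]]
before
172: 158 154 156 153 143 146 153 150 150 142 124  98 101 100 107 111 112 110 111 113
174: 154 158 157 154 146 144 151 151 150 150 122 119 125  98  79  81  63 153 170 172
176: 153 157 157 157 151 141 147 154 148 149 158 161 157 153 155 153 153 153 158 162
178: 149 155 157 159 153 144 144 154 152 148 147 151 149 152 151 153 153 151 158 160
180: 145 152 158 162 159 159 148 153 155 150 148 150 149 152 151 151 152 151 155 160
182: 144 152 158 162 177  16  61  48  58 117 137 132 149 148 149 150 151 152 162 138
184: 144 148 156 159 135 175  27  61  70  93 106 103 157 204 187 185 158 155  29  22
186: 141 142 153 160 164 132 161  17  55  98 112 112  82 106 202 194 194 195 197 202
188: 121 144 149 157 163 163 143 164 187 107  23  18   3  19  53 200 194 192 191 192
190: 119 144 143 156 161 169 161 139  95  98 100  99  99 100  97  99 152 184 221 219
192: 110 147 141 155 159 166 163 159 160 164 157 150 146 131 126 113 110  90  99 102
194: 108 147 140 152 157 162 165 158
[... 3075 characters left out ...]
2 130
188: 114 148 155 156 140  84  61  63  65  62  75  82  94 126 134 135 134
190: 114 144 147 149 137  95  83  89  78  79  88  81  99 129 133 134 135
192: 115 144 147 149 143 126  98  87  96 105 107  96  91 120 130 129 129
194: 117 142 139 142 141 143 113  74  71  69  68  65  69 124 125 122 126
196: 117 140 138 137 130 114 119 107 113 124 142 176 175 175 137 129 128
198: 107 110 112 107  92  93 191 208 212 211 211 214 213 210 150 128 130
200:  96  99  98  93  81  81 154 215 216 216 214 214 215 212 165 130 130
202: 101  99  95  85  80  80 143 216 217 217 215 214 214 213 196 129 131
204:  96  88  81  80  82  82 105 209 216 219 216 215 216 215 201 134 126
[ 0.19943408 -0.68471592 -0.15705552]
```

Run:
```python
from h import *
p=np.array(bot.read_position())
for i in range(8):
    p[2]-=.002; r=bot.move_linear(p,speed=.02,until_force=3)
    F=np.mean([bot.read_ft_force() for _ in range(5)],0)
    im=cv2.cvtColor(bot.camera("side")[:,:,::-1],6)
    print(r,bot.read_position().round(4),F.round(2),bot.read_clock(),im[180:192:2,252].tolist(),im[182:194:2,230:236:2].T.tolist())
    if r or F[2]>1.5: break
```

```text
False [ 0.4744 -0.0542  0.0879] [-1.05 -0.1   0.05] 23.95 [159, 158, 177, 183, 187, 105] [[100, 101, 175, 172, 170, 167], [3, 121, 102, 176, 178, 173], [32, 32, 113, 106, 172, 169]]
False [ 0.4744 -0.0542  0.0859] [-0.03 -0.6  -0.61] 24.25 [158, 158, 177, 182, 187, 105] [[99, 102, 176, 172, 169, 166], [6, 120, 101, 175, 177, 173], [44, 32, 115, 104, 173, 171]]
False [ 0.4748 -0.0544  0.0841] [ 1.12 -0.22  2.07] 24.55 [159, 157, 170, 183, 186, 122] [[89, 103, 177, 172, 168, 166], [2, 112, 101, 174, 178, 174], [50, 12, 117, 101, 171, 171]]
```

Run:
```python
from h import *
p=np.array(bot.read_position()); z0=p[2]
for i in range(4):
    p[2]-=.004; r=bot.move_linear(p,speed=.02,until_force=6)
    F=np.mean([bot.read_ft_force() for _ in range(8)],0)
    im=cv2.cvtColor(bot.camera("side")[:,:,::-1],6)
    print(r,bot.read_position().round(4),F.round(2),bot.read_clock())
    print(im[178:202,224:236:2].T.tolist())
    if r or F[2]>6: break
```

```text
False [ 0.4749 -0.0545  0.0802] [-0.68 -1.17  2.04] 24.9417
[[163, 162, 161, 161, 158, 158, 154, 153, 149, 150, 150, 152, 152, 152, 153, 154, 155, 155, 156, 158, 159, 158, 163, 149], [166, 165, 165, 165, 165, 164, 164, 162, 160, 160, 155, 154, 151, 148, 149, 148, 147, 150, 151, 151, 151, 151, 148, 160], [167, 168, 169, 170, 172, 168, 170, 147, 167, 169, 167, 165, 164, 163, 162, 161, 157, 154, 152, 150, 148, 148, 155, 160], [162, 162, 164, 170, 175, 110, 100, 110, 102, 134, 172, 174, 171, 167, 166, 165, 165, 166, 166, 165, 167, 141, 152, 157], [151, 154, 158, 170, 150, 4, 11, 73, 118, 111, 100, 132, 180, 177, 175, 172, 170, 168, 167, 168, 150, 141, 120, 122], [152, 154, 151, 153, 167, 51, 43, 19, 16, 103, 116, 107, 105, 142, 176, 171, 172, 174, 177, 172, 155, 136, 117, 101]]
False [ 0.4747 -0.0545  0.0761] [-0.12 -0.72  4.69] 25.3417
[[163, 162, 161, 161, 158, 158, 154, 151, 149, 149, 150, 151, 151, 151, 153, 154, 154, 155, 156, 158, 159, 160, 163, 149], [164, 165, 165, 164, 165, 163, 164, 164, 164, 161, 156, 153, 150, 148, 148, 149, 148, 150, 151, 151, 153, 151, 149, 160], [167, 169,
[... 1323 characters left out ...]
 161, 159, 157, 155, 153, 149, 148, 150, 151, 151, 151, 155, 154, 155, 156, 156, 159, 160, 159, 163, 151], [165, 165, 165, 164, 165, 163, 163, 164, 162, 161, 159, 151, 153, 149, 149, 149, 150, 151, 149, 151, 152, 153, 150, 164], [167, 168, 170, 170, 170, 169, 168, 169, 175, 131, 99, 98, 119, 164, 166, 162, 157, 154, 151, 150, 147, 149, 160, 151], [161, 162, 165, 167, 169, 171, 174, 181, 143, 1, 27, 110, 111, 101, 134, 168, 168, 167, 165, 164, 167, 144, 161, 67], [151, 153, 157, 163, 165, 165, 166, 176, 161, 39, 23, 17, 60, 111, 110, 102, 136, 171, 172, 169, 151, 143, 125, 130], [153, 152, 151, 150, 149, 153, 161, 171, 111, 14, 58, 48, 21, 17, 54, 113, 111, 101, 133, 178, 157, 136, 118, 101]]
```

Run:
```python
from h import *
p=np.array(bot.read_position()); print(np.mean([bot.read_ft_force() for _ in range(40)],0),bot.read_clock())
p[2]=.0645; r=bot.move_linear(p,speed=.02,until_force=5)
bot.wait(.3)
F=[]
for _ in range(40): F.append(bot.read_ft_force()); bot.wait(.02)
print(r,bot.read_position().round(4),np.mean(F,0),bot.read_clock())
a=cv2.imread("pics/side0.png"); b=bot.camera("side")[:,:,::-1]
A=cv2.cvtColor(a,6);B=cv2.cvtColor(b,6); print(B[178:202,224:236:2].T.tolist())
# free-end tip patch (outside of finger) matched before/now
y=np.radians(18.5); bx=np.array([np.cos(y),np.sin(y),0]);by=np.array([-bx[1],bx[0],0])
H=np.array([.4773,-.0533,0])+.0782*bx+[0,0,.055]
def pt(th,d,t): q=.4538-th; return H-bx*(d*np.cos(q)+t*np.sin(q))+[0,0,d*np.sin(q)+t*np.cos(q)]-.021*by
for th in(0,.15,.2,.25): print(th,proj("side",[pt(th,.115,-.003),pt(th,.115,.006)]).round(1).tolist())
for k in(A,B): print(*[f"{v}: "+" ".join(f"{x:3d}" for x in k[v,226:246]) for v in range(180,204)],sep="\n"); print()
```

```text
[-1.43227099 -0.94747629  6.08886165] 26.1417
False [ 0.4744 -0.0546  0.0648] [-2.20200081 -1.29699892  7.24164463] 27.4417
[[164, 164, 161, 161, 158, 158, 156, 152, 149, 149, 151, 151, 152, 153, 154, 154, 155, 157, 155, 160, 160, 159, 163, 152], [164, 165, 165, 165, 165, 163, 162, 162, 161, 160, 158, 154, 152, 147, 153, 150, 149, 150, 151, 151, 152, 153, 149, 168], [167, 169, 170, 168, 170, 169, 168, 168, 168, 172, 169, 92, 104, 100, 127, 162, 161, 155, 151, 148, 149, 151, 160, 153], [161, 162, 164, 166, 167, 171, 172, 174, 177, 193, 6, 12, 54, 114, 112, 98, 153, 166, 168, 165, 167, 143, 161, 66], [154, 153, 157, 163, 165, 164, 165, 167, 173, 159, 60, 32, 17, 14, 76, 115, 108, 108, 140, 176, 153, 144, 124, 130], [165, 153, 151, 150, 150, 153, 160, 162, 173, 117, 17, 43, 66, 32, 17, 11, 101, 117, 105, 120, 161, 137, 118, 100]]
0 [[235.7, 189.9], [234.2, 187.8]]
0.15 [[233.9, 195.8], [232.8, 193.5]]
0.2 [[233.4, 197.8], [232.5, 195.3]]
0.25 [[233.1, 199.7], [232.3, 197.2]]
180: 158 159 162 160 159 161 159 150 148 151 153 156 155 151 150 149 148 148 150 151
181: 158 159 162 166 167  86
[... 3267 characters left out ...]
 125 124 118 116 114
196: 151 148 151 162 168 167 140 117 105 113 111 112 111 110 111 107 108 107 105 103
197: 151 148 148 158 165 169 176 172 120 110 103 105 111 108 121 131 129 125 134 136
198: 152 150 149 156 167 166 153 164 161 141 138 157 158 157 156 156 156 154 152 156
199: 153 151 151 150 143 155 144 143 137 152 155 152 150 149 152 152 153 156 158 165
200: 149 134 160 166 161 155 124 137 118 126 153 150 152 153 154 157 162 164 154  67
201: 168 164 153  63  66  86 130 100 100 113 156 152 152 156 160 152  67  68  73  77
202:  65  69  73  73  79  78  91 104 103 117 163 161 163 153  66  72  77  80  81  82
203:  77  81  78  80  79  82  94 105 106 120 154  65  68  72  76  82  80  82  82  82
```

Run:
```python
from cell import bot
print(bot.read_position(),bot.read_clock(),bot.close_job())
```

```text
the job is handed in; nothing more can be done
[ 0.47438183 -0.05456696  0.06479705] 27.4917 None
```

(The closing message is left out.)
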